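# Load a mandrel into the bench mandrel holder

## Robot

A 6-joint arm with a two-finger parallel gripper is mounted at the origin on the work surface. World frame = base frame: x ahead of the robot, y to its left, z up, the work surface at z = 0. Lengths are in m, angles in degrees, forces in N, time in s.
With the tool pointing down it reaches from about 0.25 to 0.8 m from the base axis. Payload 3.9 kg.
Tool frame: the origin (TCP) lies at the centre of the arm's flange, where the gripper is bolted on; the fingertips stand 173 mm ahead of it and the grasp point (between the pads) lies 155 mm ahead of it (finger_overhang is the x of the fingertips in the tool frame, in m); x points along the fingers, y is the direction in which the jaws open and shut, and the axes are right-handed (so a half turn about x gives the same grasp; the last joint's range is limited). The gripper opens to 85 mm and grips with 20 to 120 N. Pads are 22 mm wide; open, the fingers measure 114 mm over their backs; the gripper's body (76 mm by 85 mm) begins 54 mm behind the grasp point. The pads swing forward as they close: fully open they stand 13 mm farther back than shut.
Start: joints at [-64.572, 14.897, -7.913, 67.191, 0, 90], TCP at [0.225, -0.474, 0.405] pointing down, gripper open.
Joint ranges: [-159.42, 159.42], [-47.68, 98.78], [-73.54, 78.23], [-108.79, 121.32], [-90, 84.71], [-180, 180]. Speed limits (degrees/s): [147.25, 147.25, 180, 180, 180, 180].

## Interface

Orientations are given as [roll, pitch, yaw] about the fixed x, y, z axes, in that order (R = Rz(yaw) Ry(pitch) Rx(roll)).
In Python, from station import * gives the robot as it stands.
- The arm moves only by the shell command python3 -m inch 'ROWS' [FORCE]. ROWS is JSON, a list of rows, each an object with "gripper": the finger opening in m, from 0 to 0.0854; "dp": the shift along the world's x, y, z in m, a list of three; "turn": the turn about the world's z in degrees. In form: [{"gripper": gripper, "dp": [tx, ty, tz], "turn": turn}, ...]. A call has 1 to 10 rows; each row shifts and turns the commanded pose from where the row before left it; what a row does not reach is not made up. A row lasts 1/12 s, in which the tool goes at most 41.7 mm and 7.16 degrees, less where a joint would pass 70% of its speed; a pose out of reach is approached as far as the arm can. A call is refused whole if a number of a shift passes 0.0417 or a number of a turn 7.16, either way. A call with a gripper value outside its range is refused whole. The fingers move at their own pace and stop on an object; FORCE is the grip in N (left out, the last holds). Time passes only in rows, so rows that do not move let the fingers close. It gives the time, the measured TCP pose, the force and the opening at its end, in the units of the state.
- get_state(): the state, without advancing time (a new reading comes with each control period).
- capture(name): name is "scene" or "side" or "wrist"; returns (picture, depth): 480x640x3 uint8, red, green, blue; 480x640 float32, m along the optical axis (not along the pixel's ray), 0 where there is no reading.
- camera_params(name): a dict with "intrinsics" (3x3 intrinsics, pixels), "R" (3x3) and "t" (3): a world point X has camera coordinates R X + t. Camera axes: x right, y down, z forward; pixel columns grow to the right and rows downward; lengths in m; the calibration is good to about 2 mm. A picture is of the moment at which its call begins: read the wrist's pose just before it. camera_params takes no time and is no camera call; for the wrist camera it gives the pose at the moment of the call.
- job_done(): hands the job in, once; it reports no verdict.
Trained networks look in the newest picture that a camera, given by its name, has taken for a name from the list of things; names that differ only in an ending like _2 or _b are one class to them, and where a whole thing is asked for, a point or a joint stands for the part that bears it (a point fixed in the world has none). Each returns a list of dicts, best first, with "conf" (0 to 1); they miss things now and then, are a little off and sometimes report something else, mostly with a low value. They report only what shows in the picture. A call takes as long as a camera call.
- find_in(thing, camera): "extent" ([left, top, right, bottom] in pixels, round what is visible of it).
- trace(thing, camera): "mask" (480x640 bool, what is visible of it) and "extent" ([left, top, right, bottom] in pixels, round what is visible of it).
The state is a dict: "time": time; "q": joint angles; "qvel": joint speeds; "joint_torque": joint torques, N m; "position": TCP position; "tcp_rot": TCP orientation; "ft_force": force on the tool from outside, world axes, zero at the start; "wrist_torque": the same for the moment, N m; "width": finger opening in m.
Only numpy, scipy, OpenCV 4.12 (cv2) and the standard library are available. Lean on these libraries where they do the work, as an engineer would, in place of code of your own. Each camera call takes 0.05 s, during which the arm holds its last target. There are 200 camera calls.

## Task

On the mandrel holder, first slide the outer support along its rail, away from the near support, right up to the red end stop. Then take the red-handled mandrel from the rack and thread it, nose first, through the near support's bushing and on through the outer one until its shoulder sits up against the near support. Finish while still gripping the mandrel, holding it home so that the thumbscrews can be tightened, and leave everything else on the bench as it lies.

Things in the scene. Friction and masses are not known exactly. Their poses are not given: they have to be found in the camera images.
- holder: mandrel holder fixed to the bench: dark bed plate 240 x 110 mm, steel rail, two upright supports with bores on one level line 100 mm above the bench, a red end stop 42 mm high at the outer end (the mandrel passes over it). Origin on the bench under the rail; x runs along the rail from the near support to the outer support and the stop (the mandrel goes in along +x), z up
- near_mouth (a point): centre of the bore on the entry face of the fixed grey near support (the face away from the outer support). Each support is a slab 24 mm thick along the rail, 46 mm wide, top 122 mm above the bench, with a bronze-lined through bore of 16.5 mm and a brass thumbscrew on top, 16 mm across, reaching 136 mm. Axes as the holder's
- outer_mouth (a point): centre of the bore on the entry face (towards the near support) of the sliding bare-aluminium outer support; moves with it. The support's middle is 12 mm further along the holder's x; its sides can be gripped (46 mm across the rail); its foot is 44 mm long, 60 mm wide, with its top 39 mm above the bench. Axes as the holder's
- outer_slide (a joint): position of the outer support along the rail in m: 0 nearest the near support (gap 51 mm), 0.080 against the red end stop; starts between 0 and 0.03; it drags with about 2.5 N of friction and stays where it is left
- rack: low hardwood mandrel rack, 168 x 215 mm, fixed to the bench, with two rows of V saddles (tops about 50 mm) carrying three parallel mandrels 75 mm apart, noses towards the rack's x axis; which mandrel lies in which place varies; origin under its centre
- mandrel: red-handled mandrel, lying level in the rack, axis about 50 mm above the bench: aluminium shaft 14 mm across, 220 mm long, the last 15 mm tapering to a 4 mm nose; shoulder disc 30 mm across, 6 mm thick; red handle 24 mm across from x = -6 to -90 mm. 0.10 to 0.17 kg, balanced about 45 mm ahead of the shoulder. Origin on the axis at the shoulder's front face, x towards the nose
- mandrel_grip (a point): point on the axis of the red handle, 46 mm behind the shoulder's front face: a good place to hold it
- mandrel_black: the other mandrel with a black handle and a 10 mm brass shaft, lying in the rack; origin as for the red one; leave it
- mandrel_blue: the other mandrel with a blue handle and a 12 mm steel shaft, lying in the rack; origin as for the red one; leave it
- tin: round black open tin, 72 mm across and 20 mm high, with brass bits; origin under its centre; a bystander
- barrel: black clarinet barrel with silver rings, standing, 33 mm across and 65 mm high; origin under its centre; a bystander
- grease_jar: small amber jar with a white cap, 44 mm across and 42 mm high; origin under its centre; a bystander
- screwdriver: orange screwdriver, 190 mm long, lying; origin at its middle; a bystander
- sax_key: silver saxophone key, about 110 mm long and 15 mm high, lying flat; origin near its middle; a bystander

How it is judged:
By the outcome, as a careful person would: the job done as asked, in the order asked, and still so for the second after the job is handed in, while the arm keeps its last pose, push and grip.
It also fails if it takes over 61 s, if anything falls off the work surface, if the arm or the gripper's body presses on something with over 40 N, if the wrist force passes 120 N, or if a joint passes its speed limit or range.

## Working session

There is one attempt and no reset: what is moved stays moved. The work goes in short steps, Python scripts to look and compute and a shell command to move; the robot and the scene stay as the last step left them, time stands still between calls to the robot, and variables do not carry over. Pictures are saved under pics/ and viewed, about 8 in all and at most 12, crops included, and the job is handed in when it is done.

```bash
mkdir -p pics; ls; cat > h.py <<'E'
from station import *
import numpy as np, cv2
def cap(n,f=None):
    p=camera_params(n); im,d=capture(n)
    if f: cv2.imwrite('pics/'+f,im[:,:,::-1])
    return im,d,p
def world(d,p,mask=None):
    K=np.array(p['intrinsics']);R=np.array(p['R']);t=np.array(p['t'])
    v,u=np.nonzero((d>0)&(mask if mask is not None else True))
    z=d[v,u];c=np.stack([(u-K[0,2])/K[0,0]*z,(v-K[1,2])/K[1,1]*z,z])
    return (R.T@(c-t[:,None])).T,u,v
def pix(X,p):
    c=np.array(p['R'])@np.array(X)+np.array(p['t']);k=np.array(p['intrinsics'])@c
    return k[:2]/k[2]
E
python3 - <<'E'
from h import *
s=get_state();print(s)
ims=[]
for n in('scene','side'):
    im,d,p=cap(n,n+'0.png')
    print(n,-np.array(p['R']).T@p['t'],np.array(p['R'])[2])
    for th in('mandrel','mandrel_grip','mandrel_black','mandrel_blue','rack','holder','near_mouth','outer_mouth','tin','barrel','grease_jar','screwdriver','sax_key'):
        r=trace(th,n)
        if r:
            r=r[0];P,_,_=world(d,p,r['mask'])
            print(th,round(r['conf'],2),r['extent'],len(P), np.round(np.median(P,0),3),np.round(np.percentile(P,3,0),3),np.round(np.percentile(P,97,0),3))
E
```

```text
pics
{'time': 0.0, 'q': array([-6.45728298e+01,  1.49352971e+01, -7.98509681e+00,  6.71887909e+01,
       -5.46115025e-06,  8.99999269e+01]), 'qvel': array([-0.04199989, -0.08415897, -0.02617324, -0.03913697,  0.08615581,
       -0.13667895]), 'joint_torque': array([ 1.24403814e-03, -4.05675495e+01,  2.53924584e+01,  1.85497402e-02,
        2.68661934e-04, -5.27741264e-07]), 'position': array([ 0.22527268, -0.47384314,  0.40387293]), 'tcp_rot': array([-89.99720733,  89.89081522, 115.430036  ]), 'ft_force': array([ 0.3205729 , -0.63836651,  0.50605466]), 'wrist_torque': array([-0.03060472,  0.03068868, -0.03901684]), 'width': 0.08506681585312853}
scene [ 0.95400008 -0.41360143  0.894504  ] [-0.3803213   0.43915738 -0.81393888]
mandrel 0.67 [195.9, 291.7, 305.8, 418.8] 1671 [ 0.597 -0.23   0.056] [ 0.463 -0.251  0.001] [ 0.751 -0.207  0.063]
mandrel_grip 0.71 [194.9, 289.7, 305.5, 417.4] 1583 [ 0.597 -0.23   0.056] [ 0.465 -0.252  0.026] [ 0.749 -0.207  0.063]
mandrel_black 0.97 [167.3, 318.3, 254.7, 427.9] 1178 [ 0.534 -0.299  0.053] [ 0.453 -0.319  0.047] [ 0.7   -0.28   0.061]
mandr
[... 1843 characters left out ...]
 [0.535 0.068 0.004] [0.639 0.271 0.122]
outer_mouth 0.6 [284.1, 242.1, 312.4, 288.9] 924 [0.585 0.171 0.074] [0.561 0.151 0.03 ] [0.61  0.183 0.13 ]
tin 0.7 [276.0, 350.7, 316.9, 381.9] 842 [0.546 0.416 0.016] [0.514 0.386 0.01 ] [0.576 0.453 0.024]
barrel 0.73 [321.4, 347.0, 339.7, 380.5] 487 [0.472 0.426 0.052] [0.457 0.403 0.013] [0.487 0.433 0.069]
grease_jar 0.7 [354.6, 231.7, 371.6, 252.7] 308 [ 0.446 -0.007  0.03 ] [ 0.428 -0.037  0.002] [0.465 0.003 0.044]
screwdriver 0.55 [245.6, 228.5, 294.1, 242.3] 217 [ 0.656 -0.023  0.017] [ 0.605 -0.071 -0.002] [0.757 0.088 0.095]
sax_key 0.56 [316.8, 240.9, 353.4, 246.7] 143 [ 0.534 -0.021  0.005] [ 0.473 -0.037 -0.003] [ 0.568 -0.008  0.01 ]
```

View pics/scene0.png

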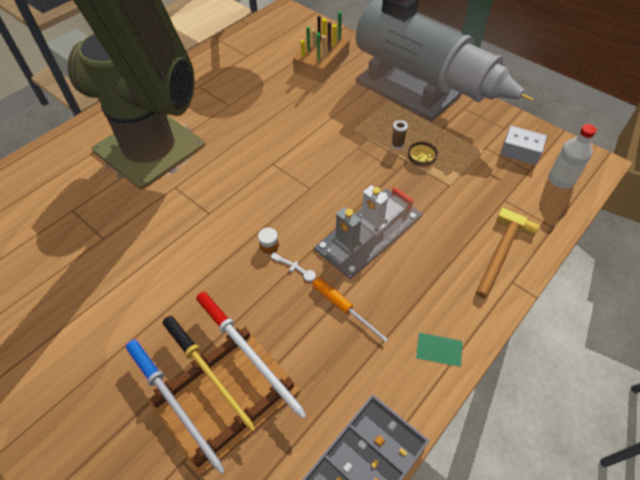

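```bash
python3 - <<'E'
from h import *
im,d,p=cap('scene')
P,u,v=world(d,p)
im2,d2,p2=cap('side')
Q,_,_=world(d2,p2)
A=np.vstack([P,Q])
# support tops z~0.122
for nm,X in(('scene',P),('side',Q)):
    m=(X[:,0]>.5)&(X[:,0]<.7)&(X[:,1]>0)&(X[:,1]<.3)
    for lo,hi in((.117,.127),(.131,.141),(.037,.046),(.003,.012)):
        Y=X[m&(X[:,2]>lo)&(X[:,2]<hi)]
        r=cv2.minAreaRect((Y[:,:2]*1000).astype(np.float32)); print(nm,lo,len(Y),np.median(Y,0).round(4),r)
        if lo in(.117,.131,.037):
            lab=cv2.kmeans((Y[:,1:2]).astype(np.float32),2,None,(3,50,1e-6),3,2)[1].ravel()
            for k in(0,1):
                Z=Y[lab==k];print('   ',len(Z),Z.mean(0).round(4),Z.min(0).round(3),Z.max(0).round(3),[np.round(q,1) for q in cv2.minAreaRect((Z[:,:2]*1000).astype(np.float32))])
    # mandrel red axis
    m=(X[:,0]>.44)&(X[:,0]<.8)&(X[:,1]>-.265)&(X[:,1]<-.185)&(X[:,2]>.051)&(X[:,2]<.075)
    Y=X[m]; f=cv2.fitLine(Y[:,:2].astype(np.float32),cv2.DIST_HUBER,0,.01,.01).ravel();print('mand',len(Y),f,Y.min(0),Y.max(0))
    for a in np.arange(.45,.76,.02):
        w=Y[abs(Y[:,0]-a)<.01]
        if len(w): print(round(a,2),len(w),w[:,1].mean().round(4),w[:,2].max().round(4),w[:,1].min().round(3),w[:,1].max().round(3))
E
```

```text
scene 0.117 415 [0.591  0.0912 0.1218] ((586.15625, 120.19807434082031), (108.0616683959961, 47.847930908203125), 85.6466293334961)
    201 [0.5911 0.1573 0.1216] [0.565 0.145 0.117] [0.613 0.175 0.126] [array([589.2, 160.1]), array([27.9, 47.4]), np.float64(86.0)]
    214 [0.5853 0.0772 0.1217] [0.559 0.065 0.117] [0.607 0.095 0.127] [array([583. ,  79.8]), array([25.9, 48.2]), np.float64(84.3)]
scene 0.131 97 [0.5869 0.087  0.1355] ((586.638427734375, 120.00846862792969), (96.2274169921875, 16.678102493286133), 85.7929916381836)
    48 [0.5894 0.1593 0.1348] [0.581 0.153 0.131] [0.598 0.168 0.139] [array([588.6, 159.9]), array([14.2, 16.4]), np.float64(36.7)]
    49 [0.5837 0.079  0.1358] [0.575 0.072 0.131] [0.592 0.087 0.139] [array([584. ,  79.3]), array([13.7, 16.2]), np.float64(40.0)]
scene 0.037 448 [0.5981 0.1438 0.0404] ((589.1663208007812, 163.06541442871094), (205.84039306640625, 60.78059768676758), 86.49547576904297)
    94 [0.5968 0.2598 0.0411] [0.568 0.253 0.037] [0.624 0.267 0.044] [array([596.2, 260.2]), array([11. , 56.7]), np.float64(86.7)]
    354 [0.5936 0.1115 
[... 2361 characters left out ...]
114 -0.14014407  0.57908493 -0.22188313] [ 0.45333518 -0.25319316  0.05100236] [ 0.75759242 -0.19760294  0.06596989]
0.45 12 -0.2093 0.0623 -0.22 -0.202
0.47 40 -0.2062 0.0626 -0.217 -0.198
0.49 40 -0.2091 0.0635 -0.227 -0.199
0.51 38 -0.2121 0.0639 -0.224 -0.201
0.53 39 -0.214 0.066 -0.228 -0.203
0.55 28 -0.2148 0.0641 -0.228 -0.202
0.57 18 -0.223 0.0579 -0.233 -0.213
0.59 21 -0.2243 0.0595 -0.231 -0.219
0.61 18 -0.2255 0.0577 -0.233 -0.219
0.63 20 -0.2294 0.0606 -0.237 -0.223
0.65 19 -0.2333 0.0574 -0.24 -0.226
0.67 20 -0.2352 0.0599 -0.245 -0.229
0.69 19 -0.2372 0.0581 -0.245 -0.232
0.71 18 -0.24 0.0588 -0.247 -0.233
0.73 19 -0.2428 0.0574 -0.253 -0.233
0.75 16 -0.2457 0.0591 -0.253 -0.24
```

```bash
cat >> h.py <<'E'
from scipy.spatial.transform import Rotation as Ro
def tool():
    s=get_state();R=Ro.from_euler('xyz',s['tcp_rot'],degrees=True).as_matrix()
    return s,R,np.degrees(np.arctan2(R[1,1],R[0,1]))
def rep():
    s,R,y=tool();print('t%.2f'%s['time'],'tcp',s['position'].round(4),'yawY %.1f'%y,'axis',R[:,0].round(3),'q',s['q'].round(1),'F',s['ft_force'].round(1),'T',s['wrist_torque'].round(2),'w %.4f'%s['width'])
E
python3 -c "
from h import *
rep()
p=camera_params('wrist');s,R,y=tool();print(R.T@(-np.array(p['R']).T@p['t']-s['position']),R.T@np.array(p['R'])[2])"
python3 -m inch '[{"gripper":0.085,"dp":[0.03,0.04,0],"turn":-7},{"gripper":0.085,"dp":[0.03,0.04,0],"turn":-7},{"gripper":0.085,"dp":[0.03,0.04,0],"turn":-7}]' 80
python3 -c "
from h import *
rep()"
```

```text
t1.50 tcp [ 0.2254 -0.4741  0.4047] yawY -64.6 axis [ 0.  0. -1.] q [-64.6  14.9  -7.9  67.2   0.   90. ] F [ 0.2 -0.9 -0.6] T [-0.01 -0.04 -0.06] w 0.0853
[ 0.0325258  -0.00028083 -0.07118398] [ 9.60165646e-01 -2.68110987e-04  2.79431317e-01]
time: 1.75
position: [0.295, -0.3816, 0.4046]
tcp_rot: [-158.4, 90.0, 27.3]
ft_force: [0.6, 0.6, -0.1]
width: 0.0851
t1.75 tcp [ 0.295  -0.3816  0.4046] yawY -84.3 axis [ 0.  0. -1.] q [-52.3  10.7 -13.5  65.8   0.  122. ] F [ 0.6  0.6 -0.1] T [-0.   -0.02 -0.05] w 0.0851
```

```bash
python3 -m inch '[{"gripper":0.085,"dp":[0.02,0.037,0],"turn":7},{"gripper":0.085,"dp":[0.02,0.037,0],"turn":7},{"gripper":0.085,"dp":[0.02,0.037,0],"turn":7},{"gripper":0.085,"dp":[0.02,0.037,0],"turn":7},{"gripper":0.085,"dp":[0.02,0.037,0],"turn":7},{"gripper":0.085,"dp":[0.02,0.037,0],"turn":7},{"gripper":0.085,"dp":[0.02,0.037,0],"turn":7},{"gripper":0.085,"dp":[0.02,0.037,0],"turn":7},{"gripper":0.085,"dp":[0.02,0.037,0],"turn":7},{"gripper":0.085,"dp":[0.02,0.037,0],"turn":7}]' 80 >/dev/null
python3 -m inch '[{"gripper":0.085,"dp":[0.018,0.036,0],"turn":6},{"gripper":0.085,"dp":[0.018,0.036,0],"turn":5.9},{"gripper":0.085,"dp":[0.018,0.036,0],"turn":0},{"gripper":0.085,"dp":[0.018,0.036,-0.02],"turn":0},{"gripper":0.085,"dp":[0,0,0],"turn":0},{"gripper":0.085,"dp":[0,0,0],"turn":0},{"gripper":0.085,"dp":[0,0,0],"turn":0}]' 80 >/dev/null
python3 - <<'E'
from h import *
rep()
im,d,p=cap('wrist','w1.png')
P,u,v=world(d,p)
for lo,hi in((.117,.127),(.131,.141),(.037,.046)):
    m=(P[:,0]>.53)&(P[:,0]<.65)&(P[:,1]>0.04)&(P[:,1]<.29)&(P[:,2]>lo)&(P[:,2]<hi)
    Y=P[m];lab=cv2.kmeans((Y[:,1:2]).astype(np.float32),2,None,(3,50,1e-6),3,2)[1].ravel()
    for k in(0,1):
        Z=Y[lab==k];print(lo,len(Z),Z.mean(0).round(4),Z.min(0).round(3),Z.max(0).round(3),[np.round(q,1) for q in cv2.minAreaRect((Z[:,:2]*1000).astype(np.float32))])
E
```

```text
t3.17 tcp [0.5632 0.1254 0.3858] yawY -1.9 axis [-0.002 -0.001 -1.   ] q [ 12.6  20.5  -2.6  67.   -0.  104.5] F [ 0.1 -0.4  0.4] T [ 0.01 -0.08  0.01] w 0.0848
0.117 1754 [0.5821 0.0819 0.1202] [0.559 0.066 0.117] [0.606 0.094 0.127] [array([582.3,  79.7]), array([25.4, 46. ]), np.float64(86.0)]
0.117 2190 [0.5878 0.1608 0.1203] [0.564 0.147 0.117] [0.612 0.174 0.127] [array([588.1, 159.9]), array([24.5, 46.2]), np.float64(85.9)]
0.131 427 [0.5821 0.0806 0.1341] [0.575 0.072 0.131] [0.59  0.088 0.136] [array([582.3,  80. ]), array([15.2, 15.5]), np.float64(1.4)]
0.131 533 [0.5879 0.1603 0.1342] [0.58  0.152 0.131] [0.595 0.168 0.137] [array([587.9, 160.1]), array([15.1, 15.3]), np.float64(36.2)]
0.037 1427 [0.5802 0.1358 0.0393] [0.553 0.065 0.037] [0.618 0.183 0.046] [array([585.1, 122.5]), array([118.8,  58.9]), np.float64(86.0)]
0.037 884 [0.595  0.2599 0.0401] [0.567 0.254 0.037] [0.623 0.266 0.043] [array([595.3, 260.2]), array([ 8.5, 55.8]), np.float64(85.7)]
```

View pics/w1.png

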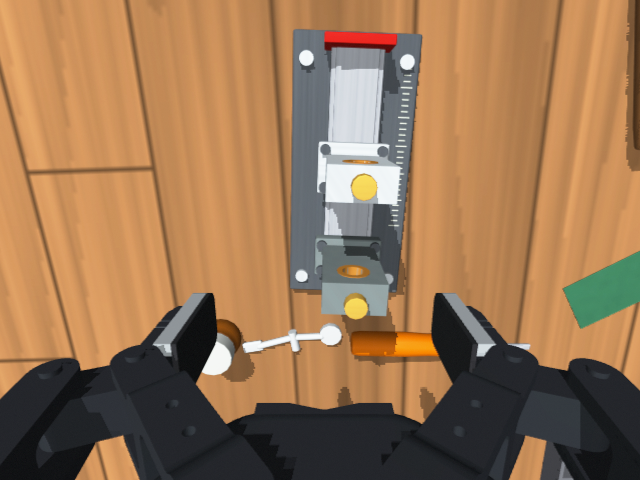

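```bash
python3 -m inch '[{"gripper":0.085,"dp":[0.012,0.017,0],"turn":-1},{"gripper":0.085,"dp":[0.013,0.018,0],"turn":-1.1},{"gripper":0.085,"dp":[0,0,-0.03],"turn":0},{"gripper":0.085,"dp":[0,0,-0.03],"turn":0},{"gripper":0.085,"dp":[0,0,0],"turn":0},{"gripper":0.085,"dp":[0,0,0],"turn":0}]' 80
python3 -c "
from h import *
rep()"
```

```text
time: 3.72
position: [0.5874, 0.1589, 0.3256]
tcp_rot: [-68.7, 89.8, -162.9]
ft_force: [1.0, -0.1, 0.5]
width: 0.0846
t3.72 tcp [0.5874 0.1589 0.3256] yawY -4.2 axis [-0.004 -0.001 -1.   ] q [ 15.1  25.5  -4.   60.8  -0.  109.3] F [ 1.  -0.1  0.5] T [-0.03 -0.05  0.09] w 0.0846
```

```bash
python3 -m inch '[{"gripper":0.085,"dp":[0.0005,0.001,-0.025],"turn":0},{"gripper":0.085,"dp":[0,0,-0.025],"turn":0},{"gripper":0.085,"dp":[0,0,-0.018],"turn":0},{"gripper":0.085,"dp":[0,0,0],"turn":0},{"gripper":0.04,"dp":[0,0,0],"turn":0},{"gripper":0.04,"dp":[0,0,0],"turn":0},{"gripper":0.04,"dp":[0,0,0],"turn":0},{"gripper":0.04,"dp":[0,0,0],"turn":0},{"gripper":0.04,"dp":[0,0,0],"turn":0}]' 25
python3 -c "
from h import *
rep()"
```

```text
time: 4.47
position: [0.5884, 0.1617, 0.2607]
tcp_rot: [-172.6, 89.9, 93.4]
ft_force: [-5.4, -0.4, 8.4]
width: 0.0458
t4.47 tcp [0.5884 0.1617 0.2607] yawY -4.1 axis [-0.     0.001 -1.   ] q [ 1.530e+01  2.830e+01 -9.600e+00  5.210e+01  1.000e-01  1.094e+02] F [-5.4 -0.4  8.4] T [ 0.04  1.07 -0.  ] w 0.0458
```

```bash
python3 -m inch '[{"gripper":0.04,"dp":[0.0007,0.01,0],"turn":0},{"gripper":0.04,"dp":[0.001,0.014,0],"turn":0},{"gripper":0.04,"dp":[0.001,0.014,0],"turn":0},{"gripper":0.04,"dp":[0.001,0.014,0],"turn":0},{"gripper":0.04,"dp":[0.0007,0.01,0],"turn":0},{"gripper":0.04,"dp":[0.0003,0.005,0],"turn":0},{"gripper":0.04,"dp":[0,0,0],"turn":0}]'
python3 -c "
from h import *
rep()"
python3 -m inch '[{"gripper":0.04,"dp":[0.0002,0.003,0],"turn":0},{"gripper":0.04,"dp":[0.0001,0.002,0],"turn":0},{"gripper":0.04,"dp":[0.0001,0.0015,0],"turn":0},{"gripper":0.04,"dp":[0,0,0],"turn":0}]'
python3 -c "
from h import *
rep()"
```

```text
time: 5.05
position: [0.5932, 0.2299, 0.2608]
tcp_rot: [176.9, 89.9, 82.8]
ft_force: [-5.4, 1.9, 6.9]
width: 0.0456
t5.05 tcp [0.5932 0.2299 0.2608] yawY -4.0 axis [ 0.     0.002 -1.   ] q [ 2.120e+01  3.050e+01 -5.500e+00  5.390e+01  1.000e-01  1.152e+02] F [-5.4  1.9  6.9] T [ 0.37  1.06 -0.25] w 0.0456
time: 5.38
position: [0.5936, 0.2352, 0.2607]
tcp_rot: [176.5, 90.0, 82.5]
ft_force: [-4.1, -0.3, 6.7]
width: 0.0457
t5.38 tcp [0.5936 0.2352 0.2607] yawY -4.1 axis [ 0.     0.001 -1.   ] q [ 21.6  30.8  -5.1  54.1   0.  115.7] F [-4.1 -0.3  6.7] T [-0.19  1.06 -0.06] w 0.0457
```

```bash
for i in 1 2; do python3 -m inch '[{"gripper":0.04,"dp":[0.0001,0.0015,0],"turn":0},{"gripper":0.04,"dp":[0,0,0],"turn":0}]' | egrep 'pos|force'; done
```

```text
position: [0.5937, 0.2363, 0.2608]
ft_force: [-4.0, -2.3, 6.2]
position: [0.5937, 0.2368, 0.2607]
ft_force: [-4.0, -5.6, 7.2]
```

```bash
for i in 1 2; do python3 -m inch '[{"gripper":0.04,"dp":[0.0002,0.003,0],"turn":0},{"gripper":0.04,"dp":[0,0,0],"turn":0}]' | egrep 'pos|force'; done
```

```text
position: [0.5937, 0.2378, 0.2607]
ft_force: [-4.5, -14.1, 9.5]
position: [0.5937, 0.2389, 0.2607]
ft_force: [-3.9, -20.2, 12.3]
```

```bash
python3 -m inch '[{"gripper":0.085,"dp":[0,0,0],"turn":0},{"gripper":0.085,"dp":[0,0,0],"turn":0},{"gripper":0.085,"dp":[0,0,0],"turn":0},{"gripper":0.085,"dp":[0,0,0],"turn":0},{"gripper":0.085,"dp":[0,0,0],"turn":0},{"gripper":0.085,"dp":[0,0,0.04],"turn":0},{"gripper":0.085,"dp":[0,0,0.04],"turn":0},{"gripper":0.085,"dp":[0,-0.04,0.03],"turn":6},{"gripper":0.085,"dp":[0,-0.04,0.01],"turn":7},{"gripper":0.085,"dp":[0,-0.04,0],"turn":7}]' 80
python3 - <<'E'
from h import *
rep()
im,d,p=cap('wrist')
P,u,v=world(d,p)
im,d,p=cap('scene')
P2,u,v=world(d,p)
for P in(P,P2):
  for lo,hi in((.117,.127),(.131,.141),(.037,.046)):
    m=(P[:,0]>.53)&(P[:,0]<.65)&(P[:,1]>0.04)&(P[:,1]<.29)&(P[:,2]>lo)&(P[:,2]<hi)
    Y=P[m]
    if len(Y)<10: continue
    lab=cv2.kmeans((Y[:,1:2]).astype(np.float32),2,None,(3,50,1e-6),3,2)[1].ravel()
    for k in(0,1):
        Z=Y[lab==k];print(lo,len(Z),Z.mean(0).round(4),Z.min(0).round(3),Z.max(0).round(3),[np.round(q,1) for q in cv2.minAreaRect((Z[:,:2]*1000).astype(np.float32))])
E
```

```text
time: 6.88
position: [0.5959, 0.1314, 0.3772]
tcp_rot: [85.7, 89.5, 12.1]
ft_force: [0.8, -1.4, 0.4]
width: 0.0852
t6.88 tcp [0.5959 0.1314 0.3772] yawY 16.4 axis [ 0.008  0.002 -1.   ] q [12.4 23.8  1.2 67.  -0.  86.1] F [ 0.8 -1.4  0.4] T [-0.04  0.02 -0.02] w 0.0852
0.117 2991 [0.5929 0.2338 0.1203] [0.57  0.221 0.117] [0.617 0.248 0.127] [array([593.5, 234.3]), array([24.3, 46.2]), np.float64(85.8)]
0.117 1866 [0.582  0.0819 0.1202] [0.559 0.066 0.117] [0.606 0.093 0.127] [array([582.3,  79.6]), array([25.3, 46.2]), np.float64(85.6)]
0.131 749 [0.5933 0.2341 0.1342] [0.585 0.226 0.131] [0.601 0.242 0.137] [array([593.3, 234.2]), array([15.3, 15.4]), np.float64(41.1)]
0.131 463 [0.5823 0.0807 0.134 ] [0.574 0.072 0.131] [0.59  0.088 0.136] [array([582.3,  80.1]), array([15.5, 15.1]), np.float64(20.8)]
0.037 638 [0.5791 0.0902 0.0397] [0.552 0.065 0.037] [0.612 0.099 0.046] [array([582.1,  81.7]), array([34. , 59.5]), np.float64(88.8)]
0.037 1000 [0.5876 0.2269 0.0391] [0.562 0.211 0.037] [0.623 0.266 0.046] [array([593.5, 238.4]), array([52.1, 59.2]), np.float64(85.9)]
0.117 215 [0.5856 0.0775 0.1216] [0.559 0.066 0.117] [0.607 0.094 0.126] [array([583.5,  79.4]), array([25.9, 48.1]), np.float64(85.2)]
0.117 117 [0.6006 0.2321 0.1217] [0.569 0.22  0.117] [0.618 0.246 0.126] [array([593.7, 233.4]), array([25.8, 49.1]), np.float64(88.6)]
0.131 51 [0.5838 0.0791 0.1354] [0.574 0.071 0.131] [0.592 0.087 0.139] [array([583.2,  80.2]), array([13.9, 15.7]), np.float64(41.1)]
0.131 4 [0.6021 0.2332 0.1357] [0.602 0.232 0.132] [0.602 0.235 0.139] [array([602.1, 233.3]), array([0.3, 3.4]), np.float64(1.4)]
0.037 162 [0.591  0.0711 0.0408] [0.552 0.059 0.037] [0.614 0.094 0.046] [array([583.4,  78.8]), array([35.1, 60. ]), np.float64(85.4)]
0.037 213 [0.6023 0.2273 0.0408] [0.563 0.21  0.037] [0.626 0.265 0.046] [array([594.5, 238.2]), array([55.2, 60.4]), np.float64(86.2)]
```

```bash
python3 -m inch '[{"gripper":0.055,"dp":[-0.01,-0.034,0],"turn":6.7},{"gripper":0.055,"dp":[-0.01,-0.034,0],"turn":6.7},{"gripper":0.055,"dp":[-0.01,-0.034,0],"turn":6.7},{"gripper":0.055,"dp":[-0.01,-0.034,0],"turn":6.7},{"gripper":0.055,"dp":[-0.01,-0.034,0],"turn":6.7},{"gripper":0.055,"dp":[-0.01,-0.034,0],"turn":6.7},{"gripper":0.055,"dp":[-0.01,-0.034,0],"turn":6.7},{"gripper":0.055,"dp":[-0.01,-0.034,0],"turn":6.7},{"gripper":0.055,"dp":[-0.01,-0.034,0],"turn":6.7},{"gripper":0.055,"dp":[-0.006,-0.034,0],"turn":6.7}]' 80 >/dev/null
python3 -m inch '[{"gripper":0.055,"dp":[0,0,0],"turn":0},{"gripper":0.055,"dp":[0,0,0],"turn":0},{"gripper":0.055,"dp":[0,0,0],"turn":0}]' >/dev/null
python3 - <<'E'
from h import *
rep()
im,d,p=cap('wrist','w2.png')
X,u,v=world(d,p)
m=(X[:,0]>.44)&(X[:,0]<.8)&(X[:,1]>-.27)&(X[:,1]<-.185)&(X[:,2]>.051)&(X[:,2]<.075)
Y=X[m]; print(Y.min(0).round(4),Y.max(0).round(4))
for a in np.arange(.45,.77,.01):
    w=Y[abs(Y[:,0]-a)<.005]
    if len(w)>3: print(round(a,2),len(w),'mid %.4f'%((w[:,1].min()+w[:,1].max())/2),'mean %.4f'%w[:,1].mean(),'wid %.4f'%np.ptp(w[:,1]),'top %.4f'%np.percentile(w[:,2],98))
for th in('mandrel','mandrel_grip'):
    r=find_in(th,'wrist');print(th,[(round(q['conf'],2),q['extent']) for q in r[:2]])
E
```

```text
t8.07 tcp [ 0.499  -0.2084  0.3729] yawY 82.8 axis [-0.     0.001 -1.   ] q [-22.7  17.3  -9.3  63.4   0.  -15.4] F [-0.2  0.4  0.1] T [0.08 0.03 0.02] w 0.0552
[ 0.4539 -0.2469  0.051 ] [ 0.6838 -0.2001  0.064 ]
0.45 24 mid -0.2151 mean -0.2158 wid 0.0110 top 0.0586
0.46 375 mid -0.2114 mean -0.2115 wid 0.0227 top 0.0606
0.47 372 mid -0.2127 mean -0.2125 wid 0.0233 top 0.0607
0.48 365 mid -0.2139 mean -0.2139 wid 0.0236 top 0.0610
0.49 353 mid -0.2154 mean -0.2152 wid 0.0235 top 0.0609
0.5 334 mid -0.2167 mean -0.2166 wid 0.0240 top 0.0608
0.51 331 mid -0.2181 mean -0.2177 wid 0.0237 top 0.0607
0.52 318 mid -0.2189 mean -0.2192 wid 0.0236 top 0.0607
0.53 308 mid -0.2207 mean -0.2204 wid 0.0229 top 0.0604
0.54 375 mid -0.2222 mean -0.2215 wid 0.0289 top 0.0633
0.55 127 mid -0.2195 mean -0.2234 wid 0.0207 top 0.0559
0.56 159 mid -0.2244 mean -0.2244 wid 0.0141 top 0.0561
0.57 157 mid -0.2260 mean -0.2259 wid 0.0129 top 0.0561
0.58 149 mid -0.2273 mean -0.2272 wid 0.0140 top 0.0559
0.59 153 mid -0.2285 mean -0.2284 wid 0.0129 top 0.0564
0.6 139 mid -0.2297 mean -0.2297 wid 0.0128 top 0.0563
0.61 139 mid -0.2308 mean -0.2310 wid 0.0138 top 0.0562
0.62 136 mid -0.2321 mean -0.2324 wid 0.0138 top 0.0563
0.63 132 mid -0.2333 mean -0.2336 wid 0.0139 top 0.0558
0.64 134 mid -0.2350 mean -0.2350 wid 0.0138 top 0.0557
0.65 124 mid -0.2366 mean -0.2365 wid 0.0134 top 0.0561
0.66 125 mid -0.2379 mean -0.2376 wid 0.0135 top 0.0560
0.67 120 mid -0.2393 mean -0.2391 wid 0.0136 top 0.0558
0.68 66 mid -0.2404 mean -0.2391 wid 0.0131 top 0.0558
mandrel [(0.9, [297.6, 159.9, 331.4, 409.3])]
mandrel_grip [(0.98, [293.9, 160.8, 332.2, 409.7]), (0.54, [505.4, 264.5, 536.4, 339.6])]
```

View pics/w2.png

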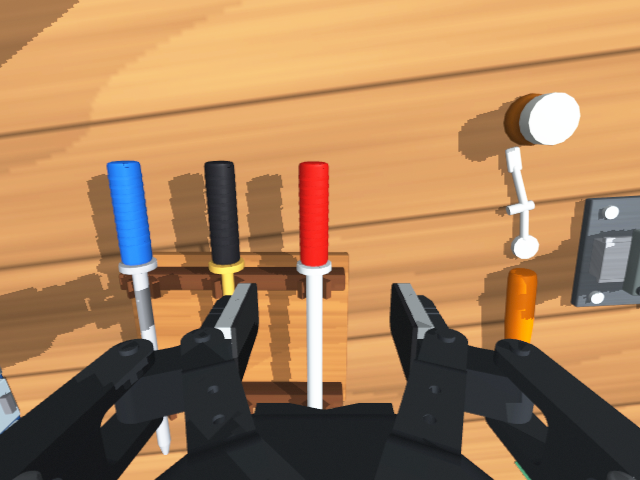

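```bash
python3 -m inch '[{"gripper":0.055,"dp":[-0.001,-0.004,-0.03],"turn":-0.3},{"gripper":0.055,"dp":[0,-0.004,-0.03],"turn":0},{"gripper":0.055,"dp":[0,0,-0.03],"turn":0},{"gripper":0.055,"dp":[0,0,-0.03],"turn":0},{"gripper":0.055,"dp":[0,0,-0.01],"turn":0},{"gripper":0.055,"dp":[0,0,0],"turn":0},{"gripper":0.055,"dp":[0,0,0],"turn":0},{"gripper":0.055,"dp":[0,0,0],"turn":0}]' 80
python3 -c "
from h import *
rep()"
```

```text
time: 8.88
position: [0.499, -0.2168, 0.245]
tcp_rot: [-15.5, 89.8, -22.9]
ft_force: [0.0, -0.6, -0.0]
width: 0.0552
t8.88 tcp [ 0.499  -0.2168  0.245 ] yawY 82.6 axis [ 0.003 -0.001 -1.   ] q [-23.5  23.3 -21.   45.5   0.  -16.1] F [ 0.  -0.6 -0. ] T [0.04 0.03 0.04] w 0.0552
```

```bash
python3 -m inch '[{"gripper":0.055,"dp":[-0.001,0,-0.02],"turn":0},{"gripper":0.055,"dp":[0,0,-0.02],"turn":0},{"gripper":0.055,"dp":[0,0,0],"turn":0},{"gripper":0.015,"dp":[0,0,0],"turn":0},{"gripper":0.015,"dp":[0,0,0],"turn":0},{"gripper":0.015,"dp":[0,0,0],"turn":0},{"gripper":0.015,"dp":[0,0,0],"turn":0},{"gripper":0.015,"dp":[0,0,0],"turn":0},{"gripper":0.015,"dp":[0,0,0],"turn":0}]' 100
python3 -c "
from h import *
rep()"
```

```text
time: 9.63
position: [0.4977, -0.217, 0.2044]
tcp_rot: [-3.7, 89.8, -11.1]
ft_force: [0.2, 1.3, 3.9]
width: 0.0212
t9.63 tcp [ 0.4977 -0.217   0.2044] yawY 82.6 axis [ 0.003 -0.001 -1.   ] q [-23.6  25.9 -24.1  39.9   0.  -16.1] F [0.2 1.3 3.9] T [ 0.24 -0.42  0.12] w 0.0212
```

```bash
python3 -m inch '[{"gripper":0.015,"dp":[0,0,0.005],"turn":0},{"gripper":0.015,"dp":[0,0,0.015],"turn":0},{"gripper":0.015,"dp":[0,0,0.03],"turn":0},{"gripper":0.015,"dp":[0,0,0.03],"turn":0},{"gripper":0.015,"dp":[0,0,0],"turn":0},{"gripper":0.015,"dp":[0,0,0],"turn":0}]' 100
cat >> h.py <<'E'
def mand(n,c=None,f=None,conf=False):
    # fit 3D axis of the shaft from mask + depth
    im,d,p=cap(n,f);r=trace('mandrel',n)
    if not r: print(n,'none');return
    r=r[0];P,u,v=world(d,p,cv2.erode(r['mask'].astype(np.uint8),np.ones((2,2)))>0)
    return r['conf'],P,im,p
E
python3 - <<'E'
from h import *
rep()
s,R,y=tool();a=np.radians(y-90);e=np.array([np.cos(a),np.sin(a),0]);l=np.array([-e[1],e[0],0]);g=s['position']+.155*R[:,0]
for n in('scene','side','wrist'):
    m=mand(n,f='g_%s.png'%n)
    if m is None: continue
    c,P,im,p=m;Q=P-g
    x=Q@e;yy=Q@l;z=Q[:,2];k=(abs(yy)<.03)&(abs(z)<.04)
    print(n,round(c,2),'x range',np.percentile(x[k],[1,99]).round(4))
    for b in np.arange(-.05,.28,.02):
        w=k&(abs(x-b)<.01)
        if w.sum()>5: print('  %.2f n%d mid %.4f wid %.4f top %.4f'%(b,w.sum(),(np.percentile(yy[w],2)+np.percentile(yy[w],98))/2,np.ptp(yy[w]),np.percentile(z[w],95)+g[2]))
E
```

```text
time: 10.13
position: [0.4973, -0.2173, 0.2848]
tcp_rot: [-29.8, 89.8, -37.2]
ft_force: [-0.1, 0.5, -1.6]
width: 0.0214
t10.13 tcp [ 0.4973 -0.2173  0.2848] yawY 82.5 axis [ 0.003 -0.002 -1.   ] q [-23.6  21.  -17.9  50.9  -0.  -16.1] F [-0.1  0.5 -1.6] T [ 0.03  0.08 -0.02] w 0.0214
scene 0.75 x range [-0.012   0.2619]
  -0.01 n59 mid 0.0038 wid 0.0166 top 0.1423
  0.01 n107 mid 0.0007 wid 0.0209 top 0.1416
  0.03 n116 mid 0.0001 wid 0.0205 top 0.1418
  0.05 n156 mid 0.0006 wid 0.0253 top 0.1442
  0.07 n76 mid 0.0007 wid 0.0113 top 0.1373
  0.09 n78 mid 0.0008 wid 0.0115 top 0.1373
  0.11 n72 mid 0.0007 wid 0.0116 top 0.1366
  0.13 n78 mid 0.0008 wid 0.0113 top 0.1367
  0.15 n80 mid 0.0007 wid 0.0109 top 0.1368
  0.17 n89 mid 0.0008 wid 0.0121 top 0.1362
  0.19 n93 mid 0.0010 wid 0.0116 top 0.1361
  0.21 n92 mid 0.0011 wid 0.0122 top 0.1358
  0.23 n93 mid 0.0012 wid 0.0117 top 0.1357
  0.25 n106 mid 0.0011 wid 0.0126 top 0.1357
  0.27 n22 mid 0.0021 wid 0.0077 top 0.1317
side 0.98 x range [-0.0453  0.2391]
  -0.05 n18 mid 0.0078 wid 0.0194 top 0.1375
  -0.03 n52 mid 0.0083 wid 0.019
[... 571 characters left out ...]
35 top 0.1279Traceback (most recent call last):
  File "<stdin>", line 9, in <module>
    return _quantile_unchecked(
        a, q, axis, out, overwrite_input, method, keepdims, weights)
    return _ureduce(a,
                    func=_quantile_ureduce_func,
    ...<5 lines>...
                    overwrite_input=overwrite_input,
                    method=method)
    r = func(a, **kwargs)
    result = _quantile(arr,
                       quantiles=q,
    ...<2 lines>...
                       out=out,
                       weights=wgt)
    slices_having_nans = np.isnan(arr[-1, ...])
                                  ~~~^^^^^^^^^
IndexError: index -1 is out of bounds for axis 0 with size 0
```

```bash
python3 -m inch '[{"gripper":0.015,"dp":[0.003,0,0],"turn":3},{"gripper":0.015,"dp":[0.004,0,0],"turn":5},{"gripper":0.015,"dp":[0.004,-0.001,0],"turn":6},{"gripper":0.015,"dp":[0.004,-0.001,0],"turn":6},{"gripper":0.015,"dp":[0.004,-0.001,0],"turn":6},{"gripper":0.015,"dp":[0.004,-0.001,0],"turn":6},{"gripper":0.015,"dp":[0.004,-0.001,0],"turn":6},{"gripper":0.015,"dp":[0.004,-0.001,0],"turn":6},{"gripper":0.015,"dp":[0.004,-0.001,0],"turn":6},{"gripper":0.015,"dp":[0.004,-0.001,0],"turn":6}]' 100 >/dev/null
python3 -m inch '[{"gripper":0.015,"dp":[0.004,-0.001,0],"turn":6},{"gripper":0.015,"dp":[0.004,-0.001,0],"turn":6},{"gripper":0.015,"dp":[0.004,0,0],"turn":6},{"gripper":0.015,"dp":[0.004,0,0],"turn":6},{"gripper":0.015,"dp":[0.004,0,0],"turn":5},{"gripper":0.015,"dp":[0.004,0,0],"turn":4},{"gripper":0.015,"dp":[0,0,0],"turn":3},{"gripper":0.015,"dp":[0,0,0],"turn":1.4},{"gripper":0.015,"dp":[0,0,0],"turn":0},{"gripper":0.015,"dp":[0,0,0],"turn":0}]' >/dev/null
python3 -c "
from h import *
rep()"
```

```text
t12.10 tcp [ 0.5595 -0.2268  0.2826] yawY 175.9 axis [-0.001  0.    -1.   ] q [ -22.1   26.7   -8.8   54.6   -0.  -107.9] F [-0.5  0.2 -1.3] T [-0.05  0.02  0.01] w 0.0214
```

```bash
python3 -m inch '[{"gripper":0.015,"dp":[0.0005,0,-0.009],"turn":0},{"gripper":0.015,"dp":[0.0005,0,-0.009],"turn":0},{"gripper":0.015,"dp":[0,0,-0.008],"turn":0},{"gripper":0.015,"dp":[0,0,0],"turn":0},{"gripper":0.015,"dp":[0,0,0],"turn":0}]' >/dev/null
cat > m.py <<'E'
from h import *
rep()
N=np.array([.5825,.080,0]);a=np.radians(85.9);e=np.array([np.cos(a),np.sin(a),0]);l=np.array([-e[1],e[0],0])
s,R,y=tool();g=s['position']+.155*R[:,0]
print('grip in holder frame (x from near mouth, y, z)',((g-N)@e+.012).round(4),((g-N)@l).round(4),g[2].round(4))
for n in('scene','side'):
    c,P,im,p=mand(n)
    if 1:
        Q=P-N;x=Q@e+.012;yy=Q@l;z=P[:,2];k=(abs(yy)<.025)&(z>.07)&(z<.13)
        print(n,round(c,2),'x',np.percentile(x[k],[1,99]).round(4))
        for b in np.arange(-.26,.2,.02):
            w=k&(abs(x-b)<.01)
            if w.sum()>8: print('  %.2f n%d mid %.4f wid %.4f top %.4f midz %.4f'%(b,w.sum(),(np.percentile(yy[w],2)+np.percentile(yy[w],98))/2,np.ptp(yy[w]),np.percentile(z[w],98),(np.percentile(z[w],2)+np.percentile(z[w],98))/2))
    if n=='scene': c1=im[150:300,230:440]
    else: c2=im[150:300,220:430]
cv2.imwrite('pics/'+__import__('sys').argv[1],np.hstack([cv2.resize(c,None,fx=1.9,fy=3.4 if 0 else 1.9,interpolation=cv2.INTER_CUBIC) for c in(c1,c2)])[:,:,::-1])
E
python3 m.py a1.png
```

```text
t12.52 tcp [ 0.5602 -0.2266  0.2559] yawY 175.9 axis [-0.002  0.001 -1.   ] q [ -22.    28.   -10.8   51.3    0.  -108. ] F [ 0.3 -0.2 -0.1] T [-0.13  0.03 -0.01] w 0.0213
grip in holder frame (x from near mouth, y, z) -0.2953 0.0007 0.1009
scene 0.62 x [-0.3375 -0.0406]
  -0.26 n116 mid -0.0039 wid 0.0218 top 0.1160 midz 0.1073
  -0.24 n71 mid -0.0050 wid 0.0167 top 0.1124 midz 0.1046
  -0.22 n69 mid -0.0022 wid 0.0110 top 0.1083 midz 0.1033
  -0.20 n62 mid -0.0026 wid 0.0088 top 0.1077 midz 0.1032
  -0.18 n49 mid -0.0023 wid 0.0076 top 0.1068 midz 0.1035
  -0.16 n56 mid -0.0014 wid 0.0099 top 0.1082 midz 0.1036
  -0.14 n55 mid -0.0022 wid 0.0086 top 0.1078 midz 0.1035
  -0.12 n58 mid -0.0016 wid 0.0102 top 0.1068 midz 0.1027
  -0.10 n59 mid -0.0018 wid 0.0107 top 0.1075 midz 0.1024
  -0.08 n55 mid -0.0016 wid 0.0095 top 0.1076 midz 0.1027
  -0.06 n58 mid -0.0011 wid 0.0115 top 0.1076 midz 0.1022
  -0.04 n29 mid -0.0014 wid 0.0087 top 0.1065 midz 0.1016
side 0.86 x [-0.3185 -0.0336]
  -0.26 n38 mid 0.0040 wid 0.0227 top 0.1131 midz 0.1012
  -0.24 n38 mid 0.0023 wid 0.0228 top 0.1151 midz 0.1025
  -0.22 n20 mid 0.0026 wid 0.0120 top 0.1101 midz 0.1050
  -0.20 n19 mid 0.0034 wid 0.0096 top 0.1090 midz 0.1045
  -0.18 n16 mid 0.0040 wid 0.0081 top 0.1081 midz 0.1045
  -0.16 n17 mid 0.0040 wid 0.0087 top 0.1079 midz 0.1032
  -0.14 n15 mid 0.0034 wid 0.0085 top 0.1078 midz 0.1031
  -0.12 n17 mid 0.0038 wid 0.0080 top 0.1082 midz 0.1030
  -0.10 n19 mid 0.0044 wid 0.0087 top 0.1094 midz 0.1046
  -0.08 n22 mid 0.0041 wid 0.0073 top 0.1067 midz 0.1014
  -0.06 n20 mid 0.0043 wid 0.0086 top 0.1068 midz 0.1019
  -0.04 n19 mid 0.0044 wid 0.0092 top 0.1073 midz 0.1031
```

View pics/a1.png

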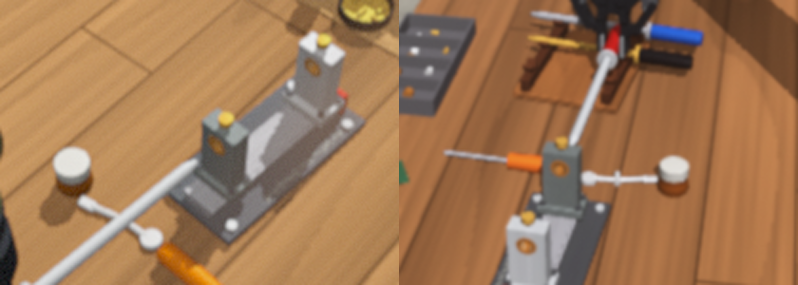

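```bash
python3 -m inch '[{"gripper":0.015,"dp":[0.0015,0.01,0],"turn":-0.2},{"gripper":0.015,"dp":[0.0015,0.015,0],"turn":0},{"gripper":0.015,"dp":[0.0007,0.01,0],"turn":0},{"gripper":0.015,"dp":[0.0004,0.005,0],"turn":0},{"gripper":0.015,"dp":[0,0,0],"turn":0}]' |egrep 'pos|force'
for i in 1 2 3; do python3 -m inch '[{"gripper":0.015,"dp":[0.0004,0.005,0],"turn":0},{"gripper":0.015,"dp":[0,0,0],"turn":0}]' |egrep 'pos|force'; done; python3 -c "
from h import *
rep()"
```

```text
position: [0.5649, -0.1848, 0.2573]
ft_force: [-0.2, 0.1, -0.9]
position: [0.5653, -0.181, 0.2573]
ft_force: [-0.2, -0.1, -1.3]
position: [0.5657, -0.1764, 0.2571]
ft_force: [0.1, 0.4, -2.1]
position: [0.566, -0.1714, 0.2572]
ft_force: [-0.1, 0.6, -0.7]
t13.63 tcp [ 0.566  -0.1714  0.2572] yawY 175.8 axis [-0.     0.001 -1.   ] q [ -16.8   26.8  -12.8   50.4    0.  -102.6] F [-0.1  0.6 -0.7] T [-0.07 -0.02  0.09] w 0.0212
```

```bash
for i in 1 2 3; do python3 -m inch '[{"gripper":0.015,"dp":[0.0007,0.01,0],"turn":0},{"gripper":0.015,"dp":[0.0007,0.01,0],"turn":0},{"gripper":0.015,"dp":[0.0008,0.01,0],"turn":0},{"gripper":0.015,"dp":[0,0,0],"turn":0}]' |egrep 'pos|force';python3 -c "
from h import *
rep()"; done; python3 m.py a2.png
```

```text
position: [0.5684, -0.1396, 0.2572]
ft_force: [0.8, 0.3, -0.0]
t13.97 tcp [ 0.5684 -0.1396  0.2572] yawY 175.9 axis [-0.     0.001 -1.   ] q [-13.8  26.3 -13.8  50.    0.1 -99.7] F [ 0.8  0.3 -0. ] T [-0.11  0.    0.04] w 0.0213
position: [0.5706, -0.1098, 0.2572]
ft_force: [-0.1, 0.4, -1.1]
t14.30 tcp [ 0.5706 -0.1098  0.2572] yawY 175.9 axis [ 0.     0.001 -1.   ] q [-10.9  25.9 -14.4  49.7   0.1 -96.8] F [-0.1  0.4 -1.1] T [-0.14  0.01 -0.05] w 0.0211
position: [0.5728, -0.0799, 0.2572]
ft_force: [-0.1, -0.6, -1.4]
t14.63 tcp [ 0.5728 -0.0799  0.2572] yawY 175.8 axis [ 0.     0.001 -1.   ] q [ -8.   25.7 -14.8  49.5   0.1 -93.8] F [-0.1 -0.6 -1.4] T [-0.1   0.01  0.05] w 0.0208
t14.63 tcp [ 0.5728 -0.0799  0.2572] yawY 175.8 axis [ 0.     0.001 -1.   ] q [ -8.   25.7 -14.8  49.5   0.1 -93.8] F [-0.1 -0.6 -1.4] T [-0.1   0.01  0.05] w 0.0208
grip in holder frame (x from near mouth, y, z) -0.148 -0.0018 0.1022
scene 0.91 x [-0.191   0.1039]
  -0.20 n23 mid -0.0048 wid 0.0163 top 0.1146 midz 0.1066
  -0.18 n119 mid -0.0060 wid 0.0175 top 0.1149 midz 0.1074
  -0.16 n93 mid -0.0056 wid
[... 614 characters left out ...]
8 x [-0.1658  0.1147]
  -0.16 n15 mid -0.0002 wid 0.0084 top 0.1141 midz 0.1117
  -0.14 n20 mid 0.0019 wid 0.0109 top 0.1145 midz 0.1099
  -0.12 n24 mid 0.0025 wid 0.0142 top 0.1141 midz 0.1082
  -0.10 n56 mid 0.0011 wid 0.0215 top 0.1164 midz 0.1026
  -0.08 n22 mid 0.0002 wid 0.0114 top 0.1087 midz 0.1033
  -0.06 n21 mid 0.0017 wid 0.0082 top 0.1078 midz 0.1040
  -0.04 n20 mid 0.0023 wid 0.0081 top 0.1075 midz 0.1034
  0.02 n9 mid 0.0020 wid 0.0075 top 0.1028 midz 0.0873
  0.04 n22 mid 0.0023 wid 0.0095 top 0.1082 midz 0.1034
  0.06 n28 mid 0.0016 wid 0.0098 top 0.1082 midz 0.1034
  0.08 n25 mid 0.0024 wid 0.0083 top 0.1085 midz 0.1031
  0.10 n30 mid 0.0020 wid 0.0086 top 0.1067 midz 0.1018
```

View pics/a2.png

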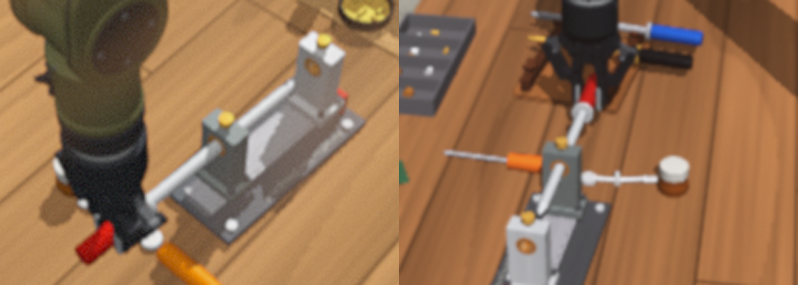

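```bash
python3 -m inch '[{"gripper":0.015,"dp":[-0.001,0,-0.0008],"turn":0},{"gripper":0.015,"dp":[0,0,0],"turn":0}]' |egrep 'pos|force'
for i in 1 2 3 4; do python3 -m inch '[{"gripper":0.015,"dp":[0.0005,0.0075,0],"turn":0},{"gripper":0.015,"dp":[0.0006,0.0075,0],"turn":0},{"gripper":0.015,"dp":[0,0,0],"turn":0}]' |egrep 'pos|force';python3 -c "
from h import *
rep()"|grep -o 'T.*'; done
```

```text
position: [0.5716, -0.0823, 0.2563]
ft_force: [-0.5, 0.5, -0.4]
position: [0.5729, -0.0656, 0.2564]
ft_force: [0.0, 0.0, -1.6]
T [-0.08  0.04  0.02] w 0.0214
position: [0.574, -0.0503, 0.2564]
ft_force: [-0.1, 0.1, -0.7]
T [-0.07 -0.01 -0.01] w 0.0216
position: [0.5751, -0.0355, 0.2564]
ft_force: [0.1, -0.4, -0.8]
T [-0.12  0.02 -0.01] w 0.0213
position: [0.5762, -0.0205, 0.2564]
ft_force: [-0.5, 0.3, -1.0]
T [-0.05 -0.02  0.01] w 0.0214
```

```bash
for i in 1 2; do python3 -m inch '[{"gripper":0.015,"dp":[0.0006,0.0085,0],"turn":0},{"gripper":0.015,"dp":[0.0006,0.0085,0],"turn":0},{"gripper":0.015,"dp":[0,0,0],"turn":0}]' |egrep 'pos|force'; done
for i in 1 2 3 4; do python3 -m inch '[{"gripper":0.015,"dp":[0.0001,0.002,0],"turn":0},{"gripper":0.015,"dp":[0,0,0],"turn":0}]' |egrep 'pos|force';done; python3 -c "
from h import *
rep()"
```

```text
position: [0.5774, -0.0034, 0.2564]
ft_force: [0.5, 0.8, -0.1]
position: [0.5786, 0.0137, 0.2564]
ft_force: [-0.2, -0.3, -1.3]
position: [0.5786, 0.0145, 0.2564]
ft_force: [0.3, 0.5, -1.1]
position: [0.5787, 0.0162, 0.2564]
ft_force: [0.4, -0.8, -1.7]
position: [0.5788, 0.0182, 0.2564]
ft_force: [0.3, 0.5, -0.5]
position: [0.5789, 0.0203, 0.2564]
ft_force: [-0.9, 0.5, -0.5]
t17.17 tcp [0.5789 0.0203 0.2564] yawY 175.7 axis [ 0.  0. -1.] q [  2.   25.8 -14.8  49.5   0.  -83.7] F [-0.9  0.5 -0.5] T [-0.06 -0.   -0.  ] w 0.0213
```

```bash
for i in 1 2 3 4 5; do python3 -m inch '[{"gripper":0.015,"dp":[0.0001,0.0012,0],"turn":0},{"gripper":0.015,"dp":[0,0,0],"turn":0}]' |egrep 'pos|force';done
```

```text
position: [0.579, 0.0215, 0.2564]
ft_force: [-0.4, -0.1, -0.6]
position: [0.579, 0.0219, 0.2563]
ft_force: [-1.5, -4.5, -0.8]
position: [0.579, 0.0224, 0.2563]
ft_force: [-0.7, -7.1, -0.2]
position: [0.579, 0.0228, 0.2563]
ft_force: [0.4, -10.9, -1.3]
position: [0.579, 0.0232, 0.2563]
ft_force: [-1.3, -14.7, -0.8]
```

```bash
python3 -m inch '[{"gripper":0.015,"dp":[0,0,0],"turn":0},{"gripper":0.015,"dp":[0,0,0],"turn":0},{"gripper":0.015,"dp":[0,0,0],"turn":0}]' |egrep 'time|pos|force'; python3 m.py a3.png | head -3
python3 - <<'E'
from h import *
N=np.array([.5825,.080,0]);a=np.radians(85.9);e=np.array([np.cos(a),np.sin(a),0])
for n in('scene','side'):
    im,d,p=cap(n);P,u,v=world(d,p)
    x=(P-N)@e+.012
    m=(P[:,0]>.56)&(P[:,0]<.62)&(P[:,2]>.117)&(P[:,2]<.127)&(x>.1)&(x<.2); print(n,'outer top x',np.percentile(x[m],[2,50,98]).round(4),m.sum())
    m=(P[:,0]>.56)&(P[:,0]<.63)&(P[:,2]>.09)&(P[:,2]<.115)&(x>.18)&(x<.28); print(n,'protruding x',np.percentile(x[m],[2,50,98]).round(4) if m.sum() else 0,m.sum())
    cv2.imwrite('pics/full_%s.png'%n,im[:,:,::-1])
E
```

```text
time: 18.25
position: [0.579, 0.0231, 0.2563]
ft_force: [-1.1, -13.5, -0.4]
t18.25 tcp [0.579  0.0231 0.2563] yawY 175.6 axis [-0.001 -0.009 -1.   ] q [  2.4  25.8 -14.7  49.6  -0.5 -83.2] F [ -1.1 -13.5  -0.4] T [-2.61  0.21  0.04] w 0.0213
grip in holder frame (x from near mouth, y, z) -0.0464 -0.0005 0.1013
scene 0.92 x [-0.0895  0.2057]
scene outer top x [0.154  0.1626 0.1791] 191
scene protruding x [0.1936 0.2024 0.2177] 46
side outer top x [0.1549 0.171  0.1808] 160
side protruding x [0.1803 0.1948 0.2202] 114
```

View pics/a3.png

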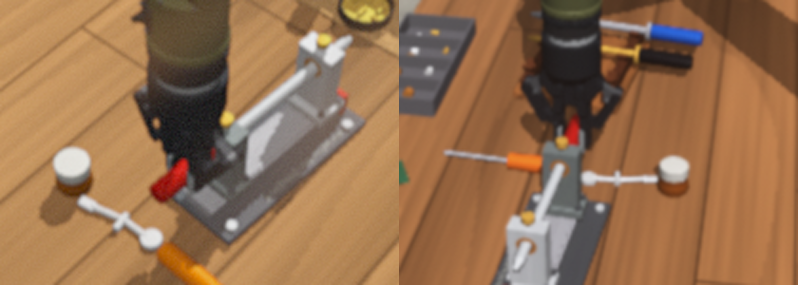

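View pics/full_side.png

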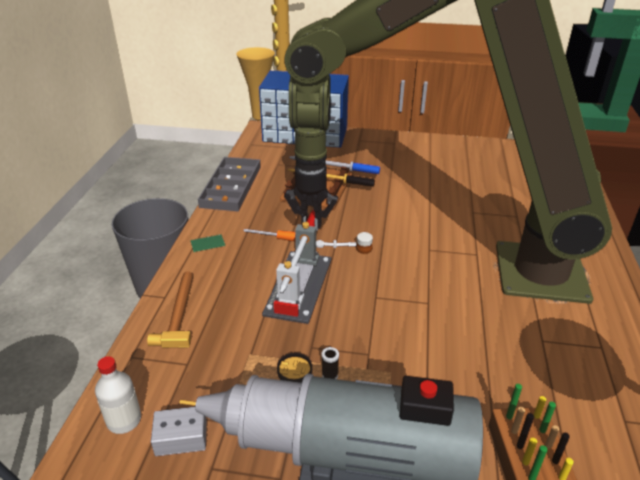

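```bash
python3 -c "
from station import *
print(job_done())"
```

```text
the job is handed in; nothing more can be done
None
```

I moved the outer support to the red end stop, then threaded the red mandrel through both bushings. I handed the job in at about 18.5 s of the 61 s, with the mandrel still gripped and its shoulder pressed against the near support.

**Outer support:** it came to rest against the stop with a push of about 20 N. Before the threading, its centre measured 154.8 mm from the near support's, against 155 mm for fully out. At the end its entry face was still at about 154.5 mm, against 155 mm.

**Mandrel:**
- It went through both bores with no noticeable side force.
- The wrist force began to rise when the grip point was about 46 mm behind the near mouth, as it should be with the shoulder home.
- The nose now reaches 218 mm (scene camera) and 220 mm (side camera) past the near mouth, against an expected 220 mm.
- It is held home with about 13.5 N, at a grip setting of 100 N.

**Rest of the bench:** the other mandrels, jar, key, screwdriver, tin and barrel look undisturbed in the last pictures, judged by eye.

**Disagreements:** the scene and side cameras differed by 6 to 7 mm on the mandrel's sideways position, since each sees only one flank, so I used their average. The gripper reads 21 mm on the 24 mm handle, but the grip showed no slip.

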